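# Slide back the cover of the air box and push the marked stopcock shut

## Robot

A 7-joint arm with a two-finger parallel gripper is mounted at the origin on a cart in front of the work surface, level with it; the furniture and walls round the work are solid. World frame = base frame: x ahead of the robot, y to its left, z up, the work surface at z = 0. Lengths are in m, angles in rad, forces in N, time in s.
With the tool pointing down it reaches from about 0.425 to 0.95 m from the base axis. Payload 16.7 kg.
Tool frame: the origin (TCP) lies midway between the tips of the shut fingers; the grasp point (between the pads) lies env.tcp_to_grasp behind it (env.tcp_to_grasp is the distance from the TCP to the grasp point, in m); z points along the fingers, y is the direction in which the jaws open and shut (so a half turn about z gives the same grasp; the last joint's range is limited). The gripper opens to 94 mm and grips with 3 to 60 N. Pads are 16 mm wide; open, the fingers measure 119 mm over their backs; the gripper's body (75 mm by 177 mm) begins 78 mm behind the grasp point.
Start: joints at [1.079, 0.426, 0.074, 1.606, -0.034, 1.111, -0.067], TCP at [0.227, -0.636, 0.205] pointing down, gripper open.
Joint ranges: [-2.85, 2.85], [-0.5, 2.14], [-1.23, 1.37], [0.21, 2.46], [-1.02, 4.16], [0.16, 2.05], [-2.73, 2.73]. Speed limits (rad/s): [1.89, 1.89, 2.39, 2.39, 3.01, 3.01, 3.01].

## Interface

Orientations are given as a unit quaternion [w, x, y, z].
In Python, from plant import state, viewer, workorder, env gives the robot as it stands.
- The arm moves only by the tool apply_moves, never from a script. Its argument "motion" is a list that holds one entry, the list of rows, each a list of 5 numbers: the gripper command: -1 is shut, 1 is fully open, values between are in proportion, then the shift along the tool's x, y, z in mm, then the turn about the tool's z in rad. In form: [[[claw, x, y, z, spin], ...]]. A call has exactly 10 rows; each row shifts and turns the commanded pose from where the row before left it, along the tool's axes as they then stand; what a row does not reach is not made up. A row lasts 1/10 s, in which the tool goes at most 50 mm and 8.59 degrees, less where a joint would pass 70% of its speed; a pose out of reach is approached as far as the arm can. A call is refused whole if a number of a shift passes 50 or a number of a turn 0.15, either way. A call with a gripper value outside its range is refused whole. The fingers move at their own pace and stop on an object; the grip force is fixed at half the most. Time passes only in rows, so rows that do not move let the fingers close, or fill a call up. It gives the time, the measured TCP pose, the force and the opening at its end, in the units of the state.
- state(): the state, without advancing time (a new reading comes with each control period).
- viewer.camera(name): name is "scene" or "top" or "wrist"; returns the picture (384x512x3 uint8, red, green, blue); there is no depth.
- viewer.camera_params(name): a dict with "fovy" (degrees; the focal length in pixels is half the picture's height over the tangent of half this angle, whatever the lens; pixels are square), "cx", "cy" (the principal point, pixels), "rvec" (rotation vector, rad) and "tvec" (3), from world to camera coordinates, as OpenCV has them. Camera axes: x right, y down, z forward; pixel columns grow to the right and rows downward; lengths in m; the calibration is good to about 2 mm. A picture is of the moment at which its call begins: read the wrist's pose just before it. camera_params takes no time and is no camera call; for the wrist camera it gives the pose at the moment of the call.
- workorder.job_done(): hands the job in, once; it reports no verdict.
The state is a dict: "clock": time; "joint_positions": joint angles; "dq": joint speeds; "joint_efforts": joint torques, N m; "ee_pos": TCP position; "orientation": TCP orientation; "contact_force": force on the tool from outside, world axes, zero at the start; "torque": the same for the moment, N m; "width": finger opening in m.
Only numpy, scipy, OpenCV 4.12 (cv2) and the standard library are available. Lean on these libraries where they do the work, as an engineer would, in place of code of your own. Each camera call takes 0.05 s, during which the arm holds its last target.

## Task

Push the rib on the white cover of the blue air-valve box so that the cover slides all the way back, away from the box's front with the pipe couplings, then push the yellow stopcock handle that this uncovers clockwise to its stop, so that it lies straight across its pipe. Leave the two black handles as they are. Only push with the fingers: do not take the rib or the yellow handle between them, and do not lift or shift the small loose things beside the box.

Things in the scene. Friction and masses are not known exactly. Their poses are not given: they have to be found in the camera images.
- air_box: Blue air box fixed to the desk, 280 (x) by 308 (y) mm, rim 68 mm high, side rails 80 mm. Origin: on the desk under the centre of the front valve bay; x to the box's back, y to its left, z up. Open bay: x -71 to 68, y -146 to 146 mm, floor at 4 mm. Behind it a closed deck, 68 mm high, to x = 205. Pipe couplings up to 35 mm high stick 30 mm out of the front.
- cover (a joint): Slide of the white flat cover (140 x 290 x 4 mm, top at z = 73 mm) along the box's +x: 0 m = over the whole bay, hiding the valves; 0.130 m = fully back on the deck, at its stop. It cannot lift out, stays where it is left, and takes about 3 N to move.
- cover_rib (a point): Centre of the top edge of the black upright rib in the middle of the cover, 95 mm above the desk; the rib is 8 mm thick (x of the box), 100 mm long (y of the box) and stands 22 mm above the cover. Pushed on its front (-x) face it moves the cover back. Axes as the box's.
- marked_handle (a joint): The yellow stopcock handle, one of three in a row 85 mm apart along the box's y; its place among them varies. 0 rad = open (along its pipe, pointing to -x of the box); 1.571 = shut, hard stop (turned clockwise from above, pointing to +y of the box, across its pipe). Stays where left; 2 to 3 N near the tip turns it. Starts at 0 to 0.3 rad.
- marked_stem (a point): Point on the upright turning axis of the yellow handle, at mid-height of its grip (52 mm above the desk); 30 mm behind the bay's centre. Axes as the box's.
- marked_tip (a point): Point on the centre line of the yellow grip, 55 mm from the turning axis. The grip is 16 mm wide and 16 mm high (44 to 60 mm above the desk) and runs from 16 to 60 mm from the axis; the pipe below reaches up to 32 mm, its round valve body near the axis to 37 mm. The point turns with the handle; its -x points outward along the handle, z up.
- plain_1_handle (a joint): A black handle of the same shape. 0 rad = open (along its pipe, pointing to -x of the box); 1.571 = shut, hard stop (turned clockwise from above, pointing to +y of the box, across its pipe). Stays where left; 2 to 3 N near the tip turns it. Starts at 0 to 0.15 rad and must stay there.
- plain_1_tip (a point): Point on the centre line of that black grip, 55 mm from its turning axis; turns with it.
- plain_2_handle (a joint): The other black handle. 0 rad = open (along its pipe, pointing to -x of the box); 1.571 = shut, hard stop (turned clockwise from above, pointing to +y of the box, across its pipe). Stays where left; 2 to 3 N near the tip turns it. Starts at 0 to 0.15 rad and must stay there.
- plain_2_tip (a point): Point on the centre line of that black grip, 55 mm from its turning axis; turns with it.
- gauge_block: Loose steel gauge block, 9 x 35 x 20 mm, on the desk left of the box. Origin: centre of its underside.
- oil_pot: Loose pale round pot with a lid, 51 mm across, 36 mm high, on the desk left of the box. Origin: centre of its underside.
- silver_ring: Loose silver bearing-cage ring, 32 mm across, 9 mm high, on the desk right of the box. Origin: centre of its underside.
- screwdriver: Loose small screwdriver with a red handle, 143 mm long, 11 mm thick, on the desk right of the box, lying roughly along it. Origin: under its middle, its y axis along the shaft.

How it is judged:
By the outcome, as a careful person would: the job done as asked, in the order asked, and still so for the second after the job is handed in, with the robot touching nothing.
It also fails if it takes over 46 s, if anything falls off the work surface, if the arm or the gripper's body presses on something with over 40 N, if the wrist force passes 120 N, or if a joint passes its speed limit or range.

## Working session

There is one attempt and no reset: what is moved stays moved. The work goes in short steps, Python scripts to look and compute and a tool call to move; the robot and the scene stay as the last step left them, time stands still between calls to the robot, and variables do not carry over. Pictures are saved under pics/ and viewed, and the job is handed in when it is done.

Besides the shell and the picture viewer there is one more tool, called after ">>>" by a JSON object that holds its "op" and its "data", one argument or row to a line. apply_moves: Moves the arm, as the interface text tells. Its arguments: {"type":"object","properties":{"motion":{"type":"array"}},"required":["motion"]}

```bash
mkdir -p pics; python3 - <<'E'
from plant import state, viewer, workorder, env
import cv2
s=state();print(s['clock'],s['ee_pos'],s['orientation'],s['width'],s['contact_force'],env.tcp_to_grasp)
for n in("scene","top"):
    im=viewer.camera(n);cv2.imwrite(f"pics/{n}0.png",im[:,:,::-1]);print(n,viewer.camera_params(n))
E
```

```text
0.0 [ 0.22668686 -0.63533026  0.20480224] [-6.09327180e-04  9.85349870e-01  1.70543929e-01 -1.73962538e-04] 0.09406486149562414 [0.20653599 0.14104869 1.25874918] 0.0188
scene {'fovy': 50.72725839725338, 'cx': 257.64175474948394, 'cy': 188.68951856889745, 'rvec': array([ 2.02125545, -0.8792732 ,  0.46246924]), 'tvec': array([-0.42235734,  0.29036522,  0.61487922])}
top {'fovy': 47.17774319113366, 'cx': 258.7442138161257, 'cy': 184.20382687551523, 'rvec': array([ 2.14566539, -2.19272359,  0.1003403 ]), 'tvec': array([-0.048325  ,  0.56853735,  1.28736793])}
```

View pics/scene0.png

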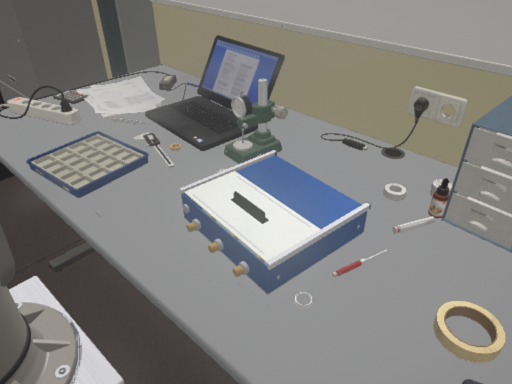

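View pics/top0.png

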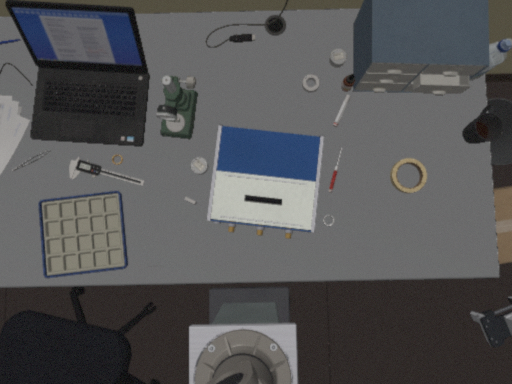

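The box sits ahead of the robot. In the top view the rib is at about (263,200), the white cover's corners are near (216,176), (314,181), (312,228) and (211,219), and the couplings are at y≈230. I'll measure the pose next.

```bash
cat > h.py <<'E'
import numpy as np, cv2
def K(p,h=384):
    f=h/2/np.tan(np.radians(p['fovy'])/2); return np.array([[f,0,p['cx']],[0,f,p['cy']],[0,0,1.]])
def plane(p,uv,z):
    R=cv2.Rodrigues(np.array(p['rvec']))[0];t=np.array(p['tvec']);c=-R.T@t
    d=(R.T@np.linalg.inv(K(p))@np.c_[np.atleast_2d(uv),np.ones(len(np.atleast_2d(uv)))].T).T
    return c+d*((z-c[2])/d[:,2])[:,None]
def proj(p,X): return cv2.projectPoints(np.atleast_2d(np.array(X,float)),np.array(p['rvec']),np.array(p['tvec']),K(p),None)[0][:,0]
def box2w(o,yaw,P):
    P=np.atleast_2d(np.array(P,float));c,s=np.cos(yaw),np.sin(yaw)
    return np.c_[o[0]+c*P[:,0]-s*P[:,1],o[1]+s*P[:,0]+c*P[:,1],P[:,2]]
E
python3 - <<'E'
from plant import viewer
from h import *
for n,z in(("top",.095),("scene",.095)):
    im=cv2.imread(f"pics/{n}0.png");p=viewer.camera_params(n)
    hsv=cv2.cvtColor(im,cv2.COLOR_BGR2HSV)
    roi=np.zeros(im.shape[:2],np.uint8)
    if n=="top": roi[180:226,220:308]=1
    else: roi[180:232,215:285]=1
    m=((hsv[:,:,2]<70)&(roi>0)).astype(np.uint8)
    k,l,st,ce=cv2.connectedComponentsWithStats(m)
    i=1+np.argmax(st[1:,4]);print(n,st[i],ce[i]);pts=np.argwhere(l==i)[:,::-1].astype(np.float32)
    print(plane(p,ce[i],.09)); r=cv2.minAreaRect(pts);print(r)
    W=plane(p,cv2.boxPoints(r),.095);print(W)
    q=plane(p,pts,.09)[:,:2]; w,v=np.linalg.eigh(np.cov(q.T));print('yaw of long axis',np.degrees(np.arctan2(v[1,1],v[0,1])))
    # blue deck
    m=((hsv[:,:,0]>100)&(hsv[:,:,0]<125)&(hsv[:,:,1]>150)).astype(np.uint8)
    if n=="top":
        m[:110]=0;m[:,:205]=0;m[:,330:]=0;m[205:]=0
        m=cv2.morphologyEx(m,cv2.MORPH_OPEN,np.ones((5,5)))
        r=cv2.minAreaRect(np.argwhere(m)[:,::-1].astype(np.float32));print('deck',r);print(plane(p,cv2.boxPoints(r),.068))
    # couplings
    m=((hsv[:,:,0]>8)&(hsv[:,:,0]<22)&(hsv[:,:,1]>90)&(hsv[:,:,2]>90)).astype(np.uint8)
    k,l,st,ce=cv2.connectedComponentsWithStats(m)
    for i in range(1,k):
        if st[i,4]>12: print('coup',st[i],plane(p,ce[i],.022)[0])
    c=im[120:300,170:380] if n=="scene" else im[115:245,200:330]
    cv2.imwrite(f"pics/{n}0z.png",cv2.resize(c,None,fx=3.5,fy=3.5,interpolation=cv2.INTER_CUBIC)[:600,:800])
E
```

```text
top [245 196  37   8 171] [262.77192982 199.56725146]
[[ 0.51721416 -0.07136676  0.09      ]]
((262.9912414550781, 199.5758819580078), (36.10659408569336, 4.737796783447266), 6.581944942474365)
[[ 0.5171821  -0.02049446  0.095     ]
 [ 0.53048153 -0.02227564  0.095     ]
 [ 0.51654857 -0.12341189  0.095     ]
 [ 0.50328193 -0.12152891  0.095     ]]
yaw of long axis 82.42506711756695
deck ((262.51458740234375, 149.37197875976562), (27.821752548217773, 78.3123550415039), 87.75425720214844)
[[ 0.70461862  0.04138815  0.068     ]
 [ 0.70855963 -0.18797174  0.068     ]
 [ 0.62630963 -0.18861483  0.068     ]
 [ 0.62236363  0.03932178  0.068     ]]
coup [229 227   5   5  24] [0.43611204 0.02499004 0.022     ]
coup [257 230   5   5  23] [ 0.42520179 -0.05884707  0.022     ]
coup [286 233   5   5  22] [ 0.41372294 -0.14404601  0.022     ]Traceback (most recent call last):
  File "<stdin>", line 11, in <module>
    return _wrapfunc(a, 'argmax', axis=axis, out=out, **kwds)
    return bound(*args, **kwds)
ValueError: attempt to get argmax of an empty sequence
```

View pics/top0z.png

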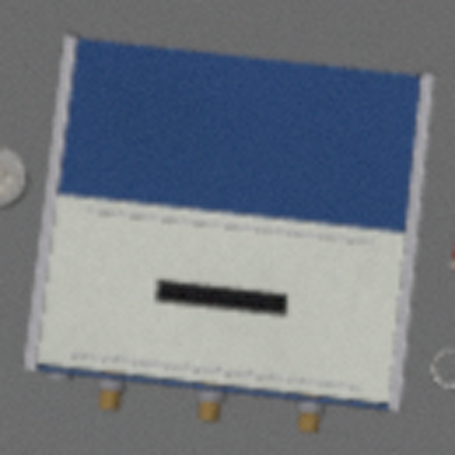

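The rib's front-to-back axis gives the box a yaw of about -7.5°, and the rib and coupling centres agree on an origin near (0.517, -0.071). I'll turn the tool to the box axes, shut the fingers and travel high.

>>> {"op": "apply_moves", "data": {
  "motion": [
    [[-1,0,0,0,0.12],[-1,0,0,0,0.12],[-1,0,0,0,0.12],[-1,0,0,0,0.114],[-1,12,-42,0,0],[-1,12,-42,0,0],[-1,12,-42,0,0],[-1,12,-42,0,0],[-1,12,-42,0,0],[-1,12,-42,0,0]]
  ]
}}

```text
clock: 1.1
ee_pos: [0.3315, -0.3935, 0.2053]
orientation: [-0.0, 0.998, -0.066, -0.0]
contact_force: [0.3, -0.4, 0.7]
width: 0.0173
```

```bash
python3 - <<'E'
from plant import viewer,state
from h import *
from scipy.spatial.transform import Rotation as Ro
s=state();q=s['orientation'];R=Ro.from_quat([q[1],q[2],q[3],q[0]]).as_matrix();print(R.round(3),s['ee_pos'],s['width'])
o=(0.5172,-0.0712);yaw=np.radians(-7.55)
P=[(-74,y,80) for y in(-152,152)]+[(205,y,80) for y in(-152,152)]+[(-4,y,95) for y in(-50,50)]+[(4,y,95) for y in(-50,50)]+[(-74,y,0) for y in(-154,154)]
for n in("top","scene"):
    im=cv2.imread(f"pics/{n}0.png");p=viewer.camera_params(n)
    u=proj(p,box2w(o,yaw,np.array(P)/1000.))
    a,b=((200,115),(330,245)) if n=="top" else ((170,120),(380,290))
    f=4 if n=="top" else 3.5
    z=cv2.resize(im[a[1]:b[1],a[0]:b[0]],None,fx=f,fy=f,interpolation=cv2.INTER_CUBIC)
    for x in u: cv2.circle(z,tuple(int(v) for v in ((x-np.array(a)+.5)*f)),3,(0,0,255),-1)
    cv2.imwrite(f"pics/{n}chk.png",z)
E
```

```text
[[ 0.991 -0.131 -0.   ]
 [-0.131 -0.991  0.   ]
 [-0.    -0.    -1.   ]] [ 0.33152928 -0.39350319  0.20533952] 0.017322605761149183
```

View pics/topchk.png

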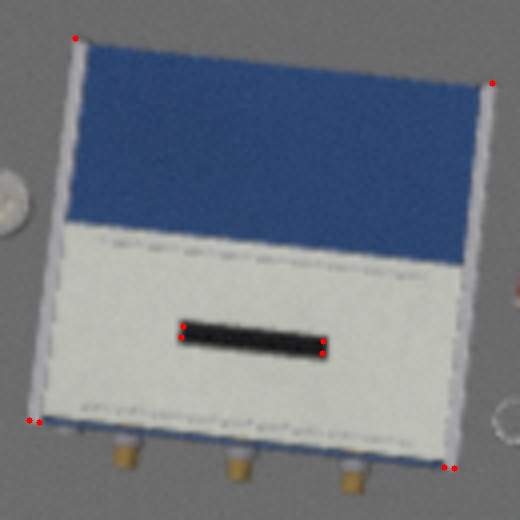

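View pics/scenechk.png

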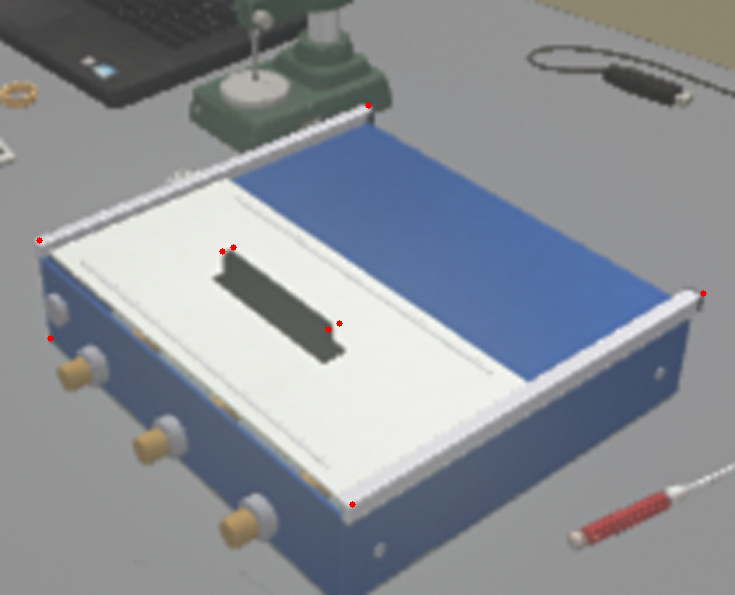

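The projected points match both views to within about 2 mm. The box corners and rib line up at z = 80 and 95 mm. Next I move in front of the rib.

>>> {"op": "apply_moves", "data": {
  "motion": [
    [[-1,10,-38,0,0],[-1,10,-38,0,0],[-1,10,-38,0,0],[-1,10,-38,0,0],[-1,10,-38,0,0],[-1,11,-38,0,0],[-1,11,-38,0,0],[-1,11,-38,0,0],[-1,12,-40,0,0],[-1,0,0,30,0]]
  ]
}}

```text
clock: 2.1
ee_pos: [0.4742, -0.0618, 0.1779]
orientation: [-0.001, 0.998, -0.063, 0.003]
contact_force: [0.4, -1.9, 0.4]
width: 0.0007
```

```bash
cat > look.py <<'E'
import sys
from plant import viewer,state
from h import *
s=state();o=np.array((0.516,-0.0711));yaw=np.radians(-7.55)
d=s['ee_pos'][:2]-o;c,n=np.cos(yaw),np.sin(yaw)
print('box xy mm',round(1e3*(c*d[0]+n*d[1]),1),round(1e3*(-n*d[0]+c*d[1]),1),'z',s['ee_pos'][2].round(4),'F',np.round(s['contact_force'],1),'w',s['width'],s['clock'])
for k in sys.argv[2:]:
    im=viewer.camera(k)
    a,b=dict(top=((200,105),(330,245)),scene=((150,70),(400,290)),wrist=((0,0),(512,384)))[k]
    f=dict(top=4,scene=2.7,wrist=1)[k]
    cv2.imwrite(f"pics/{k}{sys.argv[1]}_raw.png",im[:,:,::-1])
    cv2.imwrite(f"pics/{k}{sys.argv[1]}.png",cv2.resize(im[a[1]:b[1],a[0]:b[0],::-1],None,fx=f,fy=f,interpolation=cv2.INTER_CUBIC))
E
python3 look.py 1 scene wrist
```

```text
box xy mm -42.6 3.8 z 0.1779 F [ 0.4 -1.9  0.4] w 0.0007374548689514054 2.1
```

View pics/scene1.png

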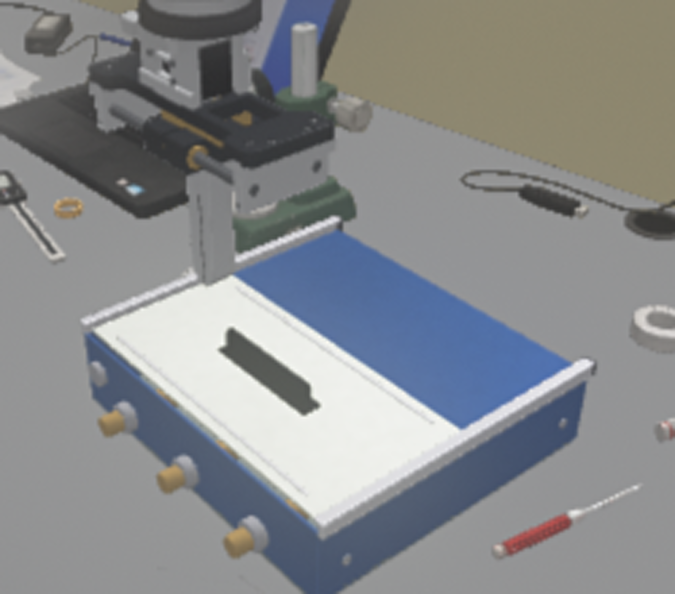

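View pics/wrist1.png

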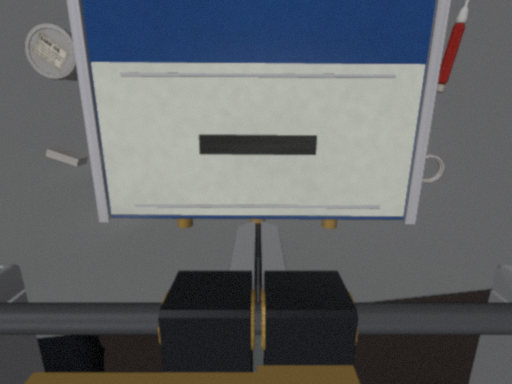

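The tool is in front of the rib and centred: in the wrist view the rib is at (258,145) and the fingers are at (258,235), shut. Now I lower to z≈0.083 and approach.

>>> {"op": "apply_moves", "data": {
  "motion": [
    [[-1,0,0,30,0],[-1,0,0,30,0],[-1,0,0,24,0],[-1,0,0,8,0],[-1,0,0,0,0],[-1,10,0,0,0],[-1,10,0,0,0],[-1,10,0,0,0],[-1,10,0,0,0],[-1,10,0,0,0]]
  ]
}}

```text
clock: 3.2
ee_pos: [0.5208, -0.0733, 0.0837]
orientation: [-0.0, 0.998, -0.066, -0.0]
contact_force: [-3.5, 0.5, 2.2]
width: 0.0003
```

```bash
python3 look.py 2 wrist
```

```text
box xy mm 5.0 -1.6 z 0.0837 F [-3.5  0.5  2.2] w 0.00031009209360299773 3.2
```

View pics/wrist2.png

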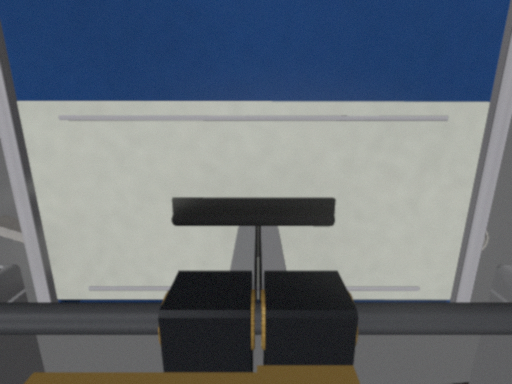

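The fingers are on the middle of the rib (258,212), pushing with 3.5 N. I keep pushing.

>>> {"op": "apply_moves", "data": {
  "motion": [
    [[-1,10,0,0,0],[-1,10,0,0,0],[-1,10,0,0,0],[-1,10,0,0,0],[-1,10,0,0,0],[-1,10,0,0,0],[-1,10,0,0,0],[-1,10,0,0,0],[-1,8,0,0,0],[-1,5,0,0,0]]
  ]
}}

```text
clock: 4.25
ee_pos: [0.613, -0.0856, 0.0834]
orientation: [-0.0, 0.998, -0.066, 0.0]
contact_force: [-3.0, -1.2, -0.6]
width: 0.0007
```

```bash
python3 look.py 3
```

```text
box xy mm 98.0 -1.6 z 0.0834 F [-3.  -1.2 -0.6] w 0.0006573013423314926 4.25
```

>>> {"op": "apply_moves", "data": {
  "motion": [
    [[-1,3,0,0,0],[-1,3,0,0,0],[-1,3,0,0,0],[-1,3,0,0,0],[-1,2,0,0,0],[-1,2,0,0,0],[-1,2,0,0,0],[-1,1,0,0,0],[-1,1,0,0,0],[-1,0,0,0,0]]
  ]
}}

```text
clock: 5.25
ee_pos: [0.6312, -0.0879, 0.0835]
orientation: [-0.0, 0.998, -0.066, -0.001]
contact_force: [-7.9, -0.0, 5.1]
width: 0.0005
```

```bash
python3 look.py 4
```

```text
box xy mm 116.4 -1.5 z 0.0835 F [-7.9 -0.   5.1] w 0.0005403328597135175 5.25
```

>>> {"op": "apply_moves", "data": {
  "motion": [
    [[-1,1,0,0,0],[-1,1,0,0,0],[-1,1,0,0,0],[-1,1,0,0,0],[-1,1,0,0,0],[-1,0,0,0,0],[-1,0,0,0,0],[-1,0,0,0,0],[-1,0,0,0,0],[-1,0,0,0,0]]
  ]
}}

```text
clock: 6.25
ee_pos: [0.6316, -0.088, 0.0834]
orientation: [0.0, 0.998, -0.066, -0.005]
contact_force: [-39.9, 4.1, 30.8]
width: 0.0006
```

```bash
python3 look.py 5 wrist
```

```text
box xy mm 116.8 -1.6 z 0.0834 F [-39.9   4.1  30.8] w 0.0006105993857565163 6.25
```

View pics/wrist5.png

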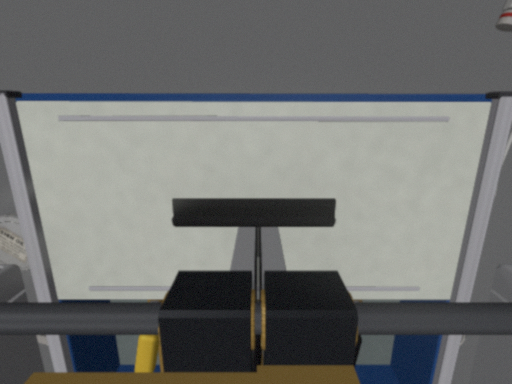

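The cover is at its hard stop: 40 N with no motion, at x=116.8. The yellow handle shows on the left at (147,350). I back off and rise to see it.

>>> {"op": "apply_moves", "data": {
  "motion": [
    [[-1,-6,0,0,0],[-1,-14,0,0,0],[-1,-10,0,-30,0],[-1,-40,0,-40,0],[-1,-45,0,-40,0],[-1,-45,0,0,0],[-1,-40,0,0,0],[-1,0,0,0,0],[-1,0,0,0,0],[-1,0,0,0,0]]
  ]
}}

```text
clock: 7.3
ee_pos: [0.4522, -0.064, 0.1825]
orientation: [-0.0, 0.998, -0.065, 0.001]
contact_force: [0.1, -0.2, 1.0]
width: 0.0006
```

```bash
python3 look.py 6 wrist top
```

```text
box xy mm -64.2 -1.4 z 0.1825 F [ 0.1 -0.2  1. ] w 0.0005897406796881199 7.3
```

View pics/wrist6.png

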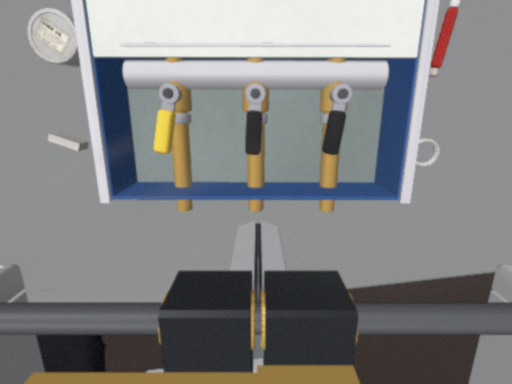

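View pics/top6.png

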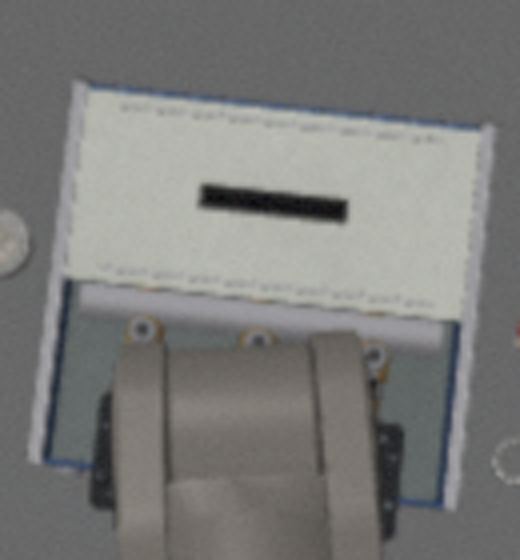

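The bay is open. In the wrist view the stems are at (169,93), (255,93) and (342,93). The yellow handle is the left one, with its grip at (164,131) and already turned a little; the two black grips are at (254,132) and (334,132).

```bash
python3 - <<'E'
from plant import viewer
from h import *
p=viewer.camera_params('wrist');im=cv2.imread('pics/wrist6_raw.png');hsv=cv2.cvtColor(im,cv2.COLOR_BGR2HSV)
o=np.array((0.516,-0.0711));yaw=np.radians(-7.55)
def b(uv,z):
    q=plane(p,uv,z)[:,:2]-o;c,n=np.cos(yaw),np.sin(yaw);return (1e3*np.c_[c*q[:,0]+n*q[:,1],-n*q[:,0]+c*q[:,1]]).round(1)
print('stems',b([(169.5,93),(255.5,93),(342,93)],.060))
m=((hsv[:,:,0]>22)&(hsv[:,:,0]<35)&(hsv[:,:,1]>140)&(hsv[:,:,2]>120)).astype(np.uint8)
pts=np.argwhere(m)[:,::-1].astype(np.float32);r=cv2.minAreaRect(pts);print(len(pts),r,b(cv2.boxPoints(r),.058))
k=((hsv[:,:,2]<45)).astype(np.uint8);k[:105]=0;k[160:]=0;k[:,:235]=0;k[:,355:]=0
n,l,st,ce=cv2.connectedComponentsWithStats(k)
for i in range(1,n):
    if st[i,4]>150:
        r=cv2.minAreaRect(np.argwhere(l==i)[:,::-1].astype(np.float32));print('black',r,b(cv2.boxPoints(r),.058))
print('rib',b([(0,0)],.095)[0], 'bay front',b([(105,192),(256,192),(405,190)],.068))
t=viewer.camera_params('top');im=cv2.imread('pics/top6_raw.png')
p=t;k=(cv2.cvtColor(im,cv2.COLOR_BGR2GRAY)<60).astype(np.uint8);k[:145]=0;k[165:]=0;k[:,:240]=0;k[:,300:]=0
pts=np.argwhere(k)[:,::-1].astype(np.float32);print('rib top',b(pts.mean(0),.092))
im=cv2.imread('pics/top0.png');k=(cv2.cvtColor(im,cv2.COLOR_BGR2GRAY)<60).astype(np.uint8);k[:185]=0;k[215:]=0;k[:,:235]=0;k[:,300:]=0
pts=np.argwhere(k)[:,::-1].astype(np.float32);print('rib top before',b(pts.mean(0),.092))
E
```

```text
stems [[ 28.8  82.1]
 [ 28.8  -0.5]
 [ 28.9 -83.6]]
675 ((163.96156311035156, 131.30770874023438), (16.868722915649414, 42.29584503173828), 7.125016689300537) [[-27.4 103.9]
 [ 13.7  94.9]
 [ 11.8  78.7]
 [-29.5  87.1]]
rib [ 96.3 200. ] bay front [[ -67.6  153.3]
 [ -67.6   -0.9]
 [ -65.5 -152.9]]
rib top [[128.5  -1.5]]
rib top before [[ 1.1 -0.8]]
```

The yellow stem is at about (29, 84) mm in the box frame, and the handle angle is about 0.2 rad. I descend on its -y side at (-22, 60).

>>> {"op": "apply_moves", "data": {
  "motion": [
    [[-1,14,-20,0,0],[-1,14,-20,0,0],[-1,14,-21,0,0],[-1,0,0,0,0],[-1,0,0,30,0],[-1,0,0,30,0],[-1,0,0,30,0],[-1,0,0,20,0],[-1,0,0,0,0],[-1,0,0,0,0]]
  ]
}}

```text
clock: 8.4
ee_pos: [0.5006, -0.0092, 0.0722]
orientation: [-0.0, 0.998, -0.066, -0.0]
contact_force: [-0.0, -0.4, 0.1]
width: 0.0004
```

```bash
python3 look.py 7 wrist
```

```text
box xy mm -23.4 59.3 z 0.0722 F [-0.  -0.4  0.1] w 0.0004365852433786836 8.4
```

View pics/wrist7.png

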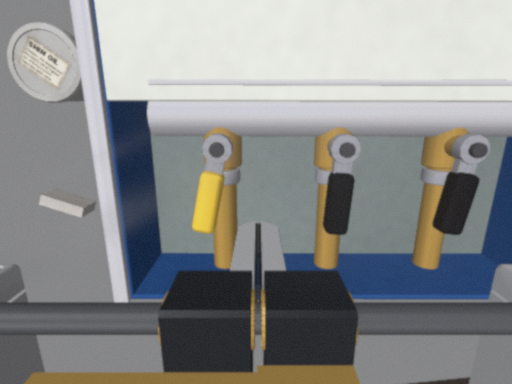

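The fingertips at (258,228) are in the free gap between the yellow grip (208,203) and the middle black grip (340,203). I descend to grip height and make contact.

>>> {"op": "apply_moves", "data": {
  "motion": [
    [[-1,0,0,14,0],[-1,0,0,14,0],[-1,0,0,0,0],[-1,1,-5,0,0],[-1,1,-5,0,0],[-1,0,-4,0,0],[-1,0,-4,0,0],[-1,0,-4,0,0],[-1,0,0,0,0],[-1,0,0,0,0]]
  ]
}}

```text
clock: 9.45
ee_pos: [0.5053, 0.0127, 0.0441]
orientation: [-0.0, 0.998, -0.065, -0.0]
contact_force: [-0.0, 0.9, -0.7]
width: 0.0005
```

```bash
python3 look.py 8 wrist
```

```text
box xy mm -21.6 81.6 z 0.0441 F [-0.   0.9 -0.7] w 0.0004834785909753057 9.45
```

View pics/wrist8.png

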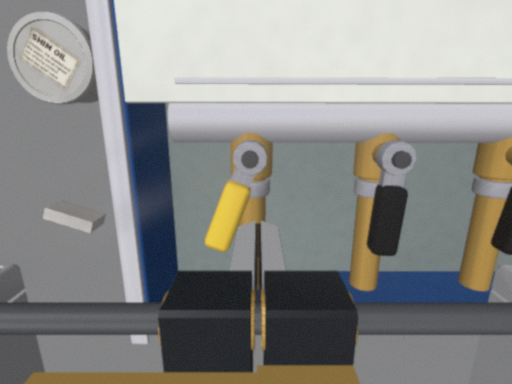

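The yellow handle is turning, as the wrist picture shows with its grip at (228,215). I follow the arc.

>>> {"op": "apply_moves", "data": {
  "motion": [
    [[-1,2,-5,0,0],[-1,2,-6,0,0],[-1,3,-5,0,0],[-1,4,-5,0,0],[-1,5,-4,0,0],[-1,5,-4,0,0],[-1,5,-2,0,0],[-1,0,0,0,0],[-1,0,0,0,0],[-1,0,0,0,0]]
  ]
}}

```text
clock: 10.5
ee_pos: [0.5355, 0.0394, 0.0442]
orientation: [-0.0, 0.998, -0.066, 0.0]
contact_force: [-0.1, -0.1, 0.7]
width: 0.0005
```

```bash
python3 look.py 9 wrist
```

```text
box xy mm 4.8 112.1 z 0.0442 F [-0.1 -0.1  0.7] w 0.00047644767581359916 10.5
```

View pics/wrist9.png

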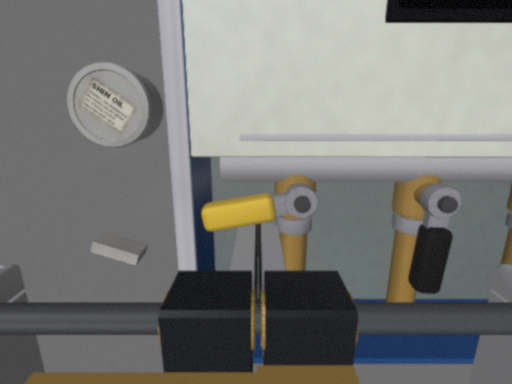

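The handle is at about 1.4 rad, with its grip at (238,212). I push the rest in +x, gently.

>>> {"op": "apply_moves", "data": {
  "motion": [
    [[-1,2,0,0,0],[-1,2,0,0,0],[-1,2,0,0,0],[-1,1,0,0,0],[-1,1,0,0,0],[-1,1,0,0,0],[-1,0,0,0,0],[-1,0,0,0,0],[-1,0,0,0,0],[-1,0,0,0,0]]
  ]
}}

```text
clock: 11.55
ee_pos: [0.5433, 0.039, 0.044]
orientation: [-0.0, 0.998, -0.065, -0.001]
contact_force: [-7.6, 4.2, 5.5]
width: 0.0001
```

```bash
python3 look.py 10 wrist
```

```text
box xy mm 12.6 112.7 z 0.044 F [-7.6  4.2  5.5] w 9.713695851314971e-05 11.55
```

View pics/wrist10.png

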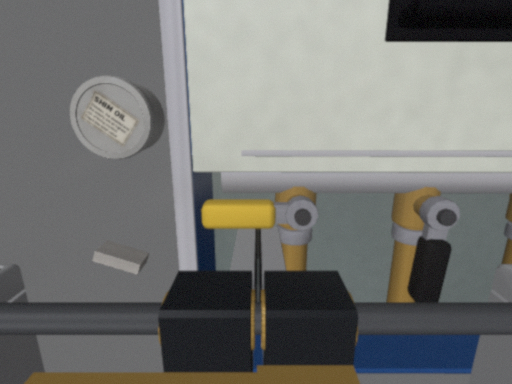

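The handle looks square across its pipe. One short extra press will confirm the stop.

>>> {"op": "apply_moves", "data": {
  "motion": [
    [[-1,1,0,0,0],[-1,1,0,0,0],[-1,0,0,0,0],[-1,0,0,0,0],[-1,0,0,0,0],[-1,0,0,0,0],[-1,0,0,0,0],[-1,0,0,0,0],[-1,0,0,0,0],[-1,0,0,0,0]]
  ]
}}

```text
clock: 12.6
ee_pos: [0.5435, 0.0389, 0.0439]
orientation: [0.0, 0.998, -0.065, -0.002]
contact_force: [-19.3, 6.5, 15.7]
width: 0.0005
```

```bash
python3 look.py 11
```

```text
box xy mm 12.8 112.7 z 0.0439 F [-19.3   6.5  15.7] w 0.0005461424327872408 12.6
```

It's at its stop: 19 N with only 0.2 mm of motion. I back off in -x, then rise and retreat for a clear view.

>>> {"op": "apply_moves", "data": {
  "motion": [
    [[-1,-4,0,0,0],[-1,-8,0,0,0],[-1,-8,0,0,0],[-1,0,0,-20,0],[-1,0,0,-35,0],[-1,0,0,-45,0],[-1,0,0,-40,0],[-1,-20,20,0,0],[-1,-30,40,0,0],[-1,0,40,0,0]]
  ]
}}

```text
clock: 13.6
ee_pos: [0.4605, -0.0521, 0.1843]
orientation: [0.0, 0.998, -0.065, 0.0]
contact_force: [0.6, -0.4, -0.0]
width: 0.0003
```

>>> {"op": "apply_moves", "data": {
  "motion": [
    [[-1,0,15,0,0],[-1,0,0,0,0],[-1,0,0,0,0],[-1,0,0,0,0],[-1,0,0,0,0],[-1,0,0,0,0],[-1,0,0,0,0],[-1,0,0,0,0],[-1,0,0,0,0],[-1,0,0,0,0]]
  ]
}}

```text
clock: 14.6
ee_pos: [0.4617, -0.0665, 0.1841]
orientation: [-0.0, 0.998, -0.066, 0.0]
contact_force: [-0.2, -0.9, -0.0]
width: 0.0003
```

```bash
python3 look.py 12 wrist scene; python3 - <<'E'
from plant import viewer
from h import *
p=viewer.camera_params('wrist');im=cv2.imread('pics/wrist12_raw.png');hsv=cv2.cvtColor(im,cv2.COLOR_BGR2HSV)
o=np.array((0.516,-0.0711));yaw=np.radians(-7.55)
def b(uv,z):
    q=plane(p,uv,z)[:,:2]-o;c,n=np.cos(yaw),np.sin(yaw);return (1e3*np.c_[c*q[:,0]+n*q[:,1],-n*q[:,0]+c*q[:,1]]).round(1)
m=((hsv[:,:,0]>22)&(hsv[:,:,0]<35)&(hsv[:,:,1]>140)&(hsv[:,:,2]>120)).astype(np.uint8)
r=cv2.minAreaRect(np.argwhere(m)[:,::-1].astype(np.float32));print(r,b(cv2.boxPoints(r),.058))
E
```

```text
box xy mm -54.5 -2.6 z 0.1841 F [-0.2 -0.9 -0. ] w 0.0003050527612945531 14.6
((129.0, 103.0), (16.0, 44.0), 90.0) [[ 37.1 143. ]
 [ 37.1 100.1]
 [ 22.1 101.6]
 [ 22.1 145. ]]
```

View pics/wrist12.png

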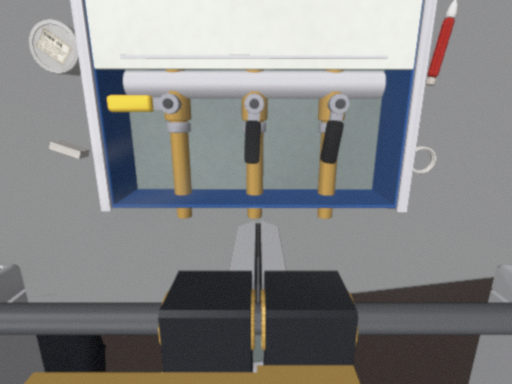

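View pics/scene12.png

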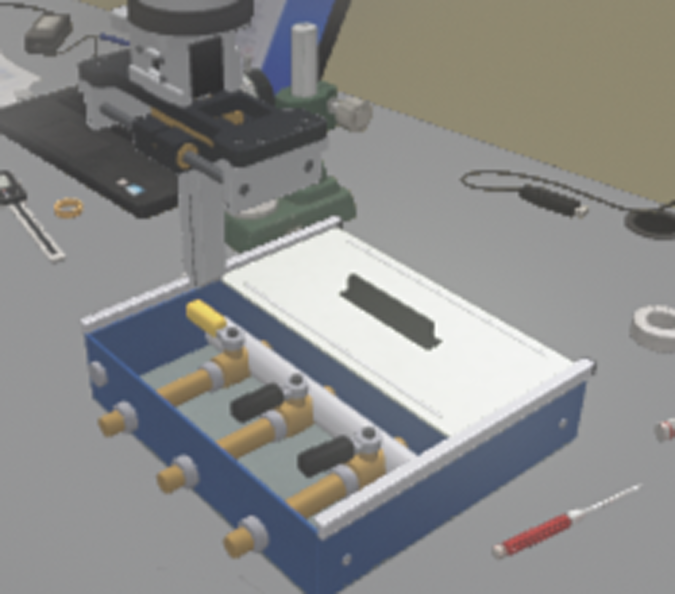

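The cover is back and the yellow grip at (130,103) is level with its stem, straight across the pipe. The black handles and the loose things are where they were, and nothing is touching the robot.

```bash
python3 -c "
from plant import workorder;print(workorder.job_done())"
```

```text
the job is handed in; nothing more can be done
None
```

The cover is fully back and the yellow handle is shut at its stop. I handed the job in at about 14.7 s, with the tool clear of everything.

- **Cover:** I pushed the rib with the shut fingers until the cover stopped. At the stop the force rose to about 40 N along the push (about 50 N in all at the wrist, limit 120 N) with only 0.4 mm of motion. The top camera measured 127 mm of travel against the nominal 130 mm. One pixel there is about 3 mm, so I went by the stop.
- **Yellow handle:** it was the left of the three, and I pushed it from about 0.2 rad round to its stop. There the force was about 19 N with 0.2 mm of motion. The last wrist picture shows it straight across its pipe, pointing to +y (to within about a degree in the picture).
- **Everything else:** in the last pictures the two black handles, gauge block, oil pot, ring and screwdriver look unmoved. I judged this by eye and did not measure them.

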